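# Close the connector lock with the palm press

## Task

Two identical small palm presses stand on the splicing bench. One has a white fibre connector lying in its nest: push that press's plunger head straight down to its stop, so that it shuts the connector's lock, then let the head come all the way back up. Do not press the empty press.

Things in the scene. Friction and masses are not known exactly. Their poses are not given: they have to be found in the camera images.
- loaded_head (a point): Centre of the flat top of the black mushroom head (48 mm across, flat 38 mm, 20 mm thick) on the press holding the connector: 170 mm above the table when up, 152 mm at its stop. Press: fixed, dark base 120 x 90 mm, column and 36 mm wide arm (top 125 mm, collar to 132 mm); a white connector, 88 x 13 mm, lies in its black nest, crosswise, showing on both sides of the arm. Axes: x away from column, z up.
- empty_head (a point): The same point, at the same heights, on the other press, which is identical except that its nest is empty. Either press may stand on either side of the bench, turned up to 0.6 rad.
- loaded_plunger (a joint): How far the loaded press's plunger is down, in m: 0 fully up, 0.018 at its hard stop, straight down. A spring returns it: it resists with about 4.5 N at the top and 11.5 N at the stop, and the connector's lock adds about 2 N over the last 7 mm. No click.
- connector_lock (a joint): How far the lock (white block, 10 x 18 mm, on top of the connector under the plunger's foot) is pushed in, in m: 0 to 0.001 when open (standing about 10 mm proud), about 0.007 once the plunger has been at its stop. It stays where it is pushed.
Mind the look-alikes: they are no part of the job. What is shaped like the part that bears loaded_head but yellow is not meant.

How it is judged:
By the outcome, as a careful person would: the job done as asked, in the order asked, and still so for the second after the job is handed in, with the robot touching nothing.
It also fails if it takes over 24 s, if anything falls off the work surface, if the arm or the gripper's body presses on something with over 40 N, if the wrist force passes 120 N, or if a joint passes its speed limit or range.

## Robot

A 7-joint arm with a two-finger parallel gripper is mounted at the origin on the work surface. World frame = base frame: x ahead of the robot, y to its left, z up, the work surface at z = 0. Lengths are in m, angles in rad, forces in N, time in s.
With the tool pointing down it reaches from about 0.35 to 0.775 m from the base axis. Payload 3.1 kg.
Tool frame: the origin (TCP) lies midway between the tips of the shut fingers; the grasp point (between the pads) lies 19 mm behind it; z points along the fingers, y is the line along which they close (so a half turn about z gives the same grasp; the last joint's range is limited). The gripper opens to 85 mm and grips with 20 to 120 N. Pads are 22 mm wide; open, the fingers measure 114 mm over their backs; the gripper's body (76 mm by 85 mm) begins 54 mm behind the grasp point. The pads swing forward as they close: fully open they stand 13 mm farther back than shut.
Start: joints at [1.061, 0.311, 0.014, 1.512, -0.004, 1.319, -0.027], TCP at [0.248, -0.491, 0.231] pointing down, gripper open.
Joint ranges: [-2.7, 2.7], [-0.3, 1.91], [-1.27, 1.3], [0.12, 2.57], [-1.44, 4.58], [0.2, 2.03], [-3.05, 3.05]. Speed limits (rad/s): [2.79, 2.79, 3.14, 3.14, 3.14, 3.14, 3.14].

## Interface

Orientations are given as a unit quaternion [w, x, y, z].
In Python, from cell import arm gives the robot as it stands.
- The arm moves only by the tool move_arm, never from a script. Its argument "commands" is a list of rows, each a list of 5 numbers: the shift along the tool's x, y, z in mm, then the turn about the tool's z in degrees, then the opening, from 0 (shut) to 1 (fully open). A call has exactly 5 rows; each row shifts and turns the commanded pose from where the row before left it, along the tool's axes as they then stand; what a row does not reach is not made up. A row lasts 1/8 s, in which the tool goes at most 62.5 mm and 10.7 degrees, less where a joint would pass 70% of its speed; a pose out of reach is approached as far as the arm can. A call with a gripper value outside its range is refused whole. The fingers move at their own pace and stop on an object; "grip_force" is the grip in N (left out, the last holds). Time passes only in rows, so rows that do not move let the fingers close, or fill a call up. It gives the time, the measured TCP pose, the force, the opening and the grip force at its end, in the units of the state.
- arm.state(): the state, without advancing time (a new reading comes with each control period).
- arm.snapshot(name): name is "scene" or "top"; returns a dict with "image" (420x560x3 uint8, red, green, blue), "vfov" (degrees; the focal length in pixels is half the picture's height over the tangent of half this angle, whatever the lens; pixels are square), "cx", "cy" (the principal point, pixels), "dist" ([k1, k2, p1, p2, k3] as OpenCV has them; the pictures are not rectified), "cam_to_world" (4x4, takes a point from camera to world coordinates). Camera axes: x right, y up, looking along -z (the intrinsics and any distortion apply to the point x, -y, -z); pixel columns grow to the right and rows downward; lengths in m; the calibration is good to about 2 mm. A picture is of the moment at which its call begins. There is no depth.
- arm.hand_in(): hands the job in; it is judged then, once.
The state is a dict: "clock": time; "qpos": joint angles; "dq": joint speeds; "joint_torque": joint torques, N m; "eef_pos": TCP position; "orientation": TCP orientation; "force": force on the tool from outside, world axes, zero at the start; "torque": the same for the moment, N m; "grip_width": finger opening in m; "grip_force": force on a finger pad.
Only numpy, scipy, OpenCV 4.12 (cv2) and the standard library are available. Lean on these libraries where they do the work, as an engineer would, in place of code of your own. Each camera call takes 0.05 s, during which the arm holds its last target. There are 200 camera calls.

## Working session

There is one attempt and no reset: what is moved stays moved. The work goes in short steps, Python scripts to look and compute and a tool call to move; the robot and the scene stay as the last step left them, time stands still between calls to the robot, and variables do not carry over. Pictures are saved under pics/ and viewed, at most 10 in all, crops included, and the job is handed in when it is done.

Besides the shell and the picture viewer there is one more tool, called after ">>>" by a JSON object that holds its "op" and its "data". move_arm: Moves the arm, as the interface text tells. Its arguments: {"type":"object","properties":{"commands":{"type":"array"},"grip_force":{"type":"number"}},"required":["commands"]}

```bash
mkdir -p pics
cat > h.py <<'E'
import numpy as np, cv2
from cell import arm
def K(s):
    h,w=s["image"].shape[:2]; f=h/2/np.tan(np.radians(s["vfov"])/2)
    return np.array([[f,0,s["cx"]],[0,f,s["cy"]],[0,0,1]])
def ray(s,px):
    u=cv2.undistortPoints(np.array(px,float).reshape(-1,1,2),K(s),np.array(s["dist"],float)).reshape(-1,2)
    T=np.array(s["cam_to_world"]); d=np.c_[u[:,0],-u[:,1],-np.ones(len(u))]@T[:3,:3].T
    return T[:3,3],d
def onplane(s,px,z):
    o,d=ray(s,px); return o+d*((z-o[2])/d[:,2])[:,None]
def proj(s,P):
    T=np.array(s["cam_to_world"]); c=(np.array(P,float).reshape(-1,3)-T[:3,3])@T[:3,:3]
    return cv2.projectPoints(c*[1,-1,-1],np.zeros(3),np.zeros(3),K(s),np.array(s["dist"],float))[0].reshape(-1,2)
E
python3 - <<'E'
from h import *
import pickle
S={}
for n in("scene","top"):
    s=arm.snapshot(n); S[n]=s; cv2.imwrite(f"pics/{n}0.png",s["image"][:,:,::-1]); print(n,s["vfov"],s["dist"],np.array(s["cam_to_world"])[:3,3])
pickle.dump(S,open("s0.pkl","wb")); print(arm.state())
E
```

```text
scene 50.12683521223172 [-0.10188455  0.          0.          0.          0.        ] [1.25434056 0.07330657 0.68006334]
top 55.8557231815274 [0.03909446 0.         0.         0.         0.        ] [ 0.34149029 -0.03123882  0.85993922]
{'clock': 0.1, 'qpos': array([ 1.06130461,  0.31166295,  0.01397428,  1.51286458, -0.00445212,
        1.31916575, -0.02717625]), 'dq': array([-0.00090861, -0.00262904, -0.00066506, -0.00370126,  0.00078118,
        0.00021992, -0.00027307]), 'joint_torque': array([ 1.00796555e-03, -3.80853081e+01,  1.46514815e-01, -2.31240767e+01,
        1.21864307e-02,  8.01420392e-03,  2.96887617e-05]), 'eef_pos': array([ 0.24775956, -0.49033264,  0.23033311]), 'orientation': array([-1.00296924e-03,  9.72758127e-01,  2.31820092e-01, -2.55271309e-04]), 'force': array([ 1.19064012, -0.20662414,  0.55699943]), 'torque': array([ 0.03218257,  0.02979282, -0.03058039]), 'grip_force': 0.0, 'grip_width': 0.0856412013834453}
```

View pics/scene0.png

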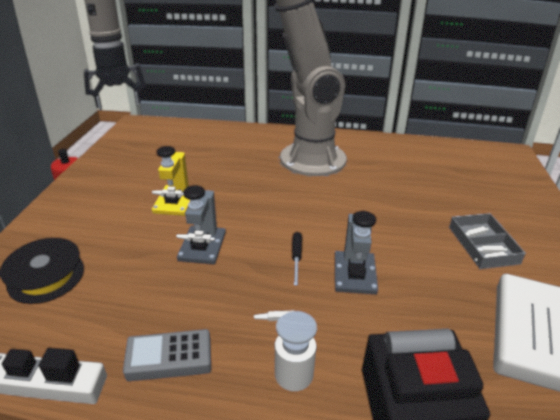

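View pics/top0.png

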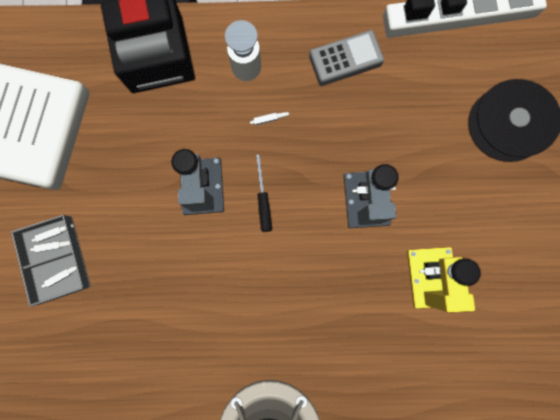

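The scene view shows three presses. The grey one with white showing on both sides of its arm has its head at scene (195,193) / top (385,177). The grey one with an empty nest is at scene (363,220) / top (185,161). The yellow look-alike, with a connector, is at scene (166,153) / top (466,271). Other black round things are the reel at scene (40,268) and the strip knobs at (20,362). I choose the grey one at scene (195,193) and will check it in a crop while measuring.

Run:
```python
from h import *
import pickle
S=pickle.load(open("s0.pkl","rb"))
tiles=[]
for n,(u,v) in(("scene",(195,193)),("top",(385,177))):
    s=S[n]; im=s["image"]; x0,y0=u-40,v-35
    tiles.append(cv2.resize(im[y0:y0+100,x0:x0+90][:,:,::-1],None,fx=4.4,fy=4.4,interpolation=cv2.INTER_CUBIC))
cv2.imwrite("pics/crop.png",np.hstack(tiles))
def blob(s,u,v,r=22,t=34):
    m=(s["image"].max(2)<t).astype(np.uint8); k=np.zeros_like(m); cv2.circle(k,(u,v),r,1,-1); m&=k
    n,l,st,c=cv2.connectedComponentsWithStats(m); i=1+np.argmax(st[1:,4]); return c[i],st[i]
C={}
for n,u,v in(("scene",195,193),("top",385,177)):
    for t in(25,34,42):
        c,st=blob(S[n],u,v,18,t); print(n,t,c,st)
        C[n]=c if t==34 else C.get(n,c)
        print("  plane .16:",onplane(S[n],c,.160))
o1,d1=ray(S["scene"],C["scene"]);o2,d2=ray(S["top"],C["top"])
d1,d2=d1[0],d2[0]
a=np.linalg.lstsq(np.c_[d1,-d2],o2-o1,rcond=None)[0]
print("tri",o1+a[0]*d1,o2+a[1]*d2)
```

```text
Traceback (most recent call last):
ValueError: attempt to get argmax of an empty sequence
```

View pics/crop.png

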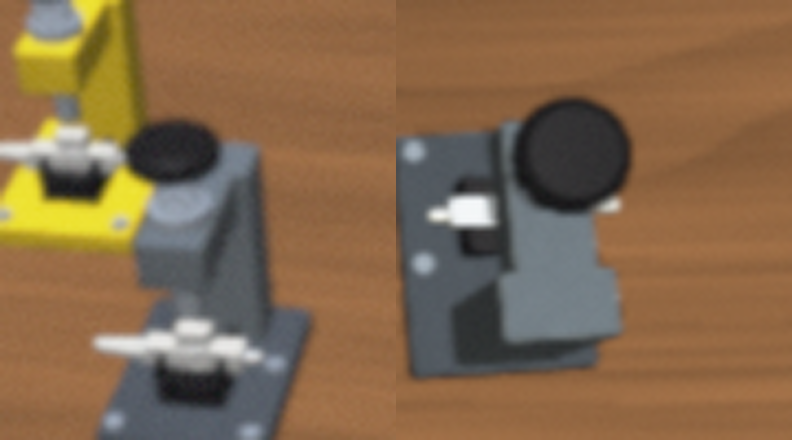

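The crop confirms it: a grey press with a white connector and lock in its nest, showing on both sides of the arm. Its black head is at scene ≈(195,193) and top ≈(385,177).

Run:
```python
from h import *
import pickle
S=pickle.load(open("s0.pkl","rb"))
C={}
for n,u,v in(("scene",195,193),("top",385,177)):
    s=S[n]; print(n,s["image"][v,u-3:u+4].max(1))
    for t in(46,54,62):
        m=(s["image"].max(2)<t).astype(np.uint8); k=np.zeros_like(m); cv2.circle(k,(u,v),18,1,-1); m&=k
        _,l,st,c=cv2.connectedComponentsWithStats(m)
        if len(c)<2: continue
        i=1+np.argmax(st[1:,4]); c=c[i]; C[n]=c; print(n,t,c,st[i],"plane .16:",onplane(s,c,.160)[0])
d=[ray(S[n],C[n]) for n in C]; (o1,d1),(o2,d2)=d; d1,d2=d1[0],d2[0]
a=np.linalg.lstsq(np.c_[d1,-d2],o2-o1,rcond=None)[0]
print("tri",o1+a[0]*d1,o2+a[1]*d2)
```

```text
scene [48 47 44 47 46 46 42]
scene 46 [194.06756757 191.97972973] [185 187  19  12 148] plane .16: [ 0.48539082 -0.22100136  0.16      ]
scene 54 [193.82631579 192.24210526] [184 187  20  12 190] plane .16: [ 0.48646959 -0.22120024  0.16      ]
scene 62 [193.89952153 192.19138756] [184 186  20  13 209] plane .16: [ 0.48625214 -0.22110547  0.16      ]
top [51 54 53 50 53 50 50]
top 46 [382.22033898 178.73446328] [372 165  25  25 177] plane .16: [ 0.48413208 -0.21727044  0.16      ]
top 54 [384.64893617 176.95744681] [372 165  26  25 470] plane .16: [ 0.48724163 -0.22176274  0.16      ]
top 62 [384.26871401 177.03646833] [372 165  26  25 521] plane .16: [ 0.48711743 -0.22108083  0.16      ]
tri [ 0.48698698 -0.22082381  0.16049755] [ 0.48700669 -0.22093648  0.16053221]
```

>>> {"op": "move_arm", "data": {"commands": [[25, -10, 0, 0, 0], [40, -16, 0, 0, 0], [40, -16, 0, 0, 0], [40, -16, 0, 0, 0], [40, -16, 0, 0, 0]], "grip_force": 60}}

```text
clock: 0.72
eef_pos: [0.3803, -0.3401, 0.2308]
orientation: [-0.0, 0.973, 0.232, -0.0]
force: [0.1, -0.2, 0.4]
grip_width: 0.0002
grip_force: 0.0
```

>>> {"op": "move_arm", "data": {"commands": [[40, -16, 0, 0, 0], [40, -16, 0, 0, 0], [40, -15, 0, 0, 0], [30, -11.5, 0, 0, 0], [0, 0, 0, 0, 0]]}}

```text
clock: 1.35
eef_pos: [0.4889, -0.2178, 0.2307]
orientation: [-0.001, 0.972, 0.235, 0.0]
force: [0.1, 0.3, -0.2]
grip_width: 0.0
grip_force: 0.0
```

Run:
```python
from h import *
from scipy.spatial.transform import Rotation as R
st=arm.state(); R_=R.from_quat(st["orientation"],scalar_first=True).as_matrix()
print(st["clock"],st["eef_pos"],st["grip_width"],st["force"],R_.round(3))
print("tool mm",((np.array([.487,-.221,.175])-st["eef_pos"])@R_*1e3).round(1))
```

```text
1.35 [ 0.4889147  -0.21777955  0.23067943] 4.174343731074436e-06 [ 0.10903128  0.34403928 -0.24964377] [[ 0.889  0.457 -0.   ]
 [ 0.457 -0.889  0.003]
 [ 0.001 -0.002 -1.   ]]
tool mm [-3.2  2.1 55.7]
```

>>> {"op": "move_arm", "data": {"commands": [[-3, 2, 15, 0, 0], [0, 0, 20, 0, 0], [0, 0, 15, 0, 0], [0, 0, 5, 0, 0], [0, 0, 0, 0, 0]]}}

```text
clock: 1.98
eef_pos: [0.4851, -0.2251, 0.176]
orientation: [-0.0, 0.973, 0.231, -0.0]
force: [0.3, 0.5, -0.2]
grip_width: -0.0001
grip_force: 0.0
```

>>> {"op": "move_arm", "data": {"commands": [[0, 0, 3, 0, 0], [0, 0, 4, 0, 0], [0, 0, 4, 0, 0], [0, 0, 4, 0, 0], [0, 0, 0, 0, 0]]}}

```text
clock: 2.6
eef_pos: [0.4861, -0.2249, 0.1622]
orientation: [0.001, 0.973, 0.232, 0.001]
force: [-1.6, 0.6, 6.5]
grip_width: -0.0001
grip_force: 3.2
```

>>> {"op": "move_arm", "data": {"commands": [[0, 0, 3, 0, 0], [0, 0, 3, 0, 0], [0, 0, 3, 0, 0], [0, 0, 2, 0, 0], [0, 0, 0, 0, 0]]}}

```text
clock: 3.22
eef_pos: [0.4861, -0.2249, 0.1524]
orientation: [0.001, 0.973, 0.232, 0.001]
force: [-2.0, 1.2, 10.6]
grip_width: -0.0
grip_force: 5.1
```

Not yet at the stop (about 13.5 N or more is expected there), so I press on until the force climbs.

>>> {"op": "move_arm", "data": {"commands": [[0, 0, 1, 0, 0], [0, 0, 1, 0, 0], [0, 0, 0.5, 0, 0], [0, 0, 0, 0, 0], [0, 0, 0, 0, 0]]}}

```text
clock: 3.85
eef_pos: [0.4863, -0.225, 0.152]
orientation: [0.001, 0.973, 0.232, 0.001]
force: [-6.2, 3.3, 20.2]
grip_width: 0.0001
grip_force: 10.0
```

The arm has stalled at z=0.152 with 20 N, which is the hard stop. Now retreat straight up.

>>> {"op": "move_arm", "data": {"commands": [[0, 0, 0.7, 0, 0], [0, 0, 0, 0, 0], [0, 0, -4, 0, 0], [0, 0, -8, 0, 0], [0, 0, -10, 0, 0]]}}

```text
clock: 4.47
eef_pos: [0.4861, -0.2249, 0.1703]
orientation: [0.001, 0.973, 0.232, 0.001]
force: [0.4, -0.4, 1.6]
grip_width: -0.0005
grip_force: 0.9
```

>>> {"op": "move_arm", "data": {"commands": [[0, 0, -20, 0, 0], [0, 0, -30, 0, 0], [-40, 15, 0, 0, 0], [-45, 20, 0, 0, 0], [-50, 20, 0, 0, 0]]}}

```text
clock: 5.1
eef_pos: [0.3892, -0.3352, 0.2187]
orientation: [-0.0, 0.973, 0.233, 0.0]
force: [1.3, -1.1, -0.4]
grip_width: 0.0002
grip_force: 0.0
```

>>> {"op": "move_arm", "data": {"commands": [[-50, 20, 0, 0, 0], [-50, 20, 0, 0, 0], [-40, 15, 0, 0, 0], [0, 0, 0, 0, 0], [0, 0, 0, 0, 0]]}}

```text
clock: 5.72
eef_pos: [0.2903, -0.4461, 0.2186]
orientation: [-0.001, 0.973, 0.232, 0.0]
force: [0.2, 0.8, -0.2]
grip_width: -0.0
grip_force: 0.0
```

Run:
```python
from h import *
import pickle
S=pickle.load(open("s0.pkl","rb")); t=[]
for n,(u,v) in(("scene",(195,193)),("top",(385,177))):
    s=arm.snapshot(n); x0,y0=u-40,v-35
    t.append(np.hstack([cv2.resize(q["image"][y0:y0+75,x0:x0+80][:,:,::-1],None,fx=4,fy=4,interpolation=cv2.INTER_CUBIC) for q in (S[n],s)]))
    m=(s["image"].max(2)<54).astype(np.uint8); k=np.zeros_like(m); cv2.circle(k,(u,v),18,1,-1); m&=k
    _,l,st,c=cv2.connectedComponentsWithStats(m); print(n,c[1+np.argmax(st[1:,4])])
cv2.imwrite("pics/after.png",np.vstack(t)[:600]); print(arm.state()["eef_pos"],arm.state()["force"])
```

```text
scene [193.92105263 192.15263158]
top [384.56404959 176.99380165]
[ 0.29121106 -0.44547402  0.2188133 ] [-0.59269989 -0.69294791 -0.63058303]
```

View pics/after.png

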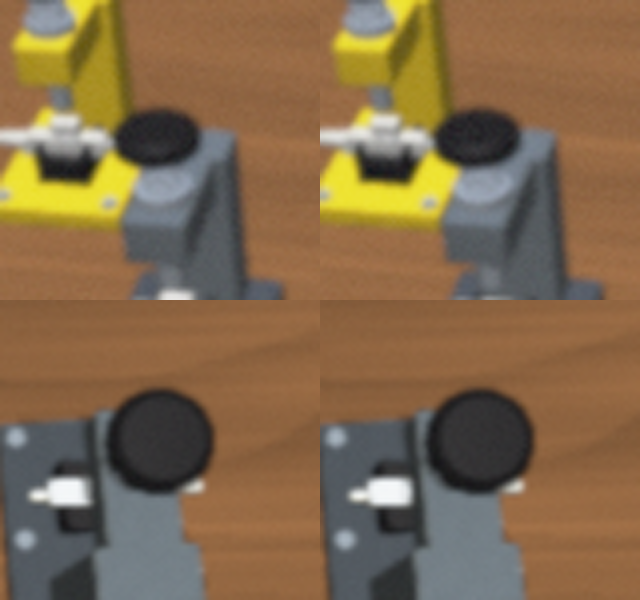

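The head is back at its starting pixel (scene 194,192). The white lock block visible before at the bottom of the scene crop (near 175,295) has sunk out of view, so it is shut. The connector hasn't moved, so I'm handing in.

```bash
python3 -c "
from cell import arm
print(arm.hand_in())"
```

```text
the job is handed in; nothing more can be done
None
```

I pressed the loaded press to its stop (152 mm, about 20 N) and the images show its lock pushed in; the head is fully back up, the empty press was not touched, and the job is handed in.

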